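# Clear the tray, set the jar and key the rice container

### The job

Make the rice container ready and run its hatch: put the stone pestle that was left on its tray back into the mortar, foot down in the bowl, and stand the empty open glass jar upright on the ring mark below the hatch, lowering both gently rather than dropping them. Then press the keys on the sloping panel one at a time, letting each come up before the next: the square one, the round one, and last the bar, which you hold fully in for a good second so that the hatch stands open over the jar, then let go. Leave the other things on the counter where they are, and the mortar too.

Things in the scene. Friction and masses are not known exactly. Their poses are not given: they have to be found in the camera images.
- container: Stainless rice container, fixed, mid-counter. Origin: on the counter at the foot and middle of its flat front; x points level into it, away from the robot, z up; yaw varies. In its frame, mm: width y -105..105; lower part x 0..240, z 0..165; hopper above x 75..240 up to z 272; between them the sloping key panel. Tray in front: x -100..0, y -60..60, 8 high.
- panel (a point): Middle of the sloping key panel (container frame x 37, z 194 mm). The panel runs from (x 0, z 165) to (x 75, z 224); its outward normal leans 38 deg from vertical towards the robot. Above it the lid (z 272..295, its black grip up to 307) juts forward to x 37, so a tool cannot come straight down. Frame upright, as the container's.
- spot (a point): Centre of the ring mark (72 mm across) on the tray, on the tray's upper face (8 mm above the counter), 50 mm in front of the container's face, right below the hatch. Its frame is upright, turned with the container's yaw. 
- hatch (a joint): Small stainless flap (66 wide, 40 high) in the container's front face, hinged along its upper edge 157 mm above the counter; 0 closed, grows as its lower edge swings out towards the robot, to about 0.9 rad (then its edge is 35 mm out and 131 mm above the counter). It is driven by the bar key only.
- key_square_top (a point): Middle of the upper face of the square key (30 x 30 mm, white plastic, 11 mm proud of the panel). The three keys stand in a row across the panel, 60 mm apart, in an order that varies. They are pressed along the panel's normal: direction (0.616, 0, -0.788) in this frame. Its frame is upright, turned with the container's yaw. The point moves with the key.
- key_round_top (a point): The same for the round key (30 mm diameter, 11 mm proud).
- key_bar_top (a point): The same for the bar key (oblong, 46 mm along the row by 14 mm, 11 mm proud); this is the release key that opens the hatch as far as it is pressed.
- key_square (a joint): Travel of the square key in m: 0 up, 0.007 fully in; spring, about 1 N to start and 5 N fully in; counts as pressed beyond 0.005.
- key_round (a joint): The same for the round key.
- key_bar (a joint): The same for the bar key (6 N fully in, fully in beyond 0.006).
- pestle: Stubby grey stone pestle, 125 mm tall, 0.28 kg, standing upright on the tray at the start. Origin: centre of its flat foot; z along it to its top. Foot 42 mm diameter up to 25 mm, narrowing to a 30 to 32 mm round shaft from 55 to 118 mm.
- mortar: Grey granite mortar, loose, 2 kg: round, 104 mm diameter at the foot, 128 mm at the rim, 85 mm high, wall 12 mm, bowl floor 16 mm above its underside, mouth 104 mm across. Origin: centre of its underside.
- jar: Empty open glass jar, straight and round, 56 mm diameter, 85 mm high, wall 3 mm, about 0.16 kg, no lid. Origin: centre of its underside. It stands on the counter at the start.
- jug: Bystander: blue plastic jug, 92 mm diameter, 190 mm high, handle to its +y reaching 75 mm from the axis. Origin: centre of its underside.
- mug: Bystander: white mug, 76 mm diameter, 90 mm high, handle to its +y reaching about 70 mm from the axis. Origin: centre of its underside.
- tin: Bystander: small closed steel spice tin, 52 mm diameter, 55 mm high. Origin: centre of its underside.
- sauce: Bystander: amber glass bottle, 60 mm diameter, 200 mm high. Origin: centre of its underside.
- pickles: Bystander: closed pickle jar with label, 84 mm diameter, 120 mm high. Origin: centre of its underside.
- clip_box: Bystander: low open wooden box, 90 x 140 x 50 mm high. Origin: centre of its underside.
- spoon: Bystander: spoon with a wooden handle, lying on the counter along its x axis, about 250 mm long.

How it is judged:
On the way, in this order (a step that is already met when the one before it is completed fails the run):
1. the pestle stands or leans in the mortar with its foot in the bowl, released (horizontal distance between pestle and mortar below 0.045 m and z of pestle in the frame of mortar between 0.005 and 0.055 m and contact force between the fingers and pestle below 0.1 N), for 0.2 s.
2. the jar stands upright on the ring mark, released (horizontal distance between jar and spot below 0.016 m and angle between jar's own z axis and vertical below 0.1 rad and z of jar in the frame of spot below 0.006 m and contact force between the fingers and jar below 0.1 N), for 0.2 s.
3. the square key is pressed, the others up (value of joint key_square above 0.005 m and value of joint each of key_round, key_bar below 0.002 m), for 0.05 s.
4. the round key is pressed, the others up (value of joint key_round above 0.005 m and value of joint each of key_square, key_bar below 0.002 m), for 0.05 s.
5. the bar key is held fully in, the others up, the hatch open over the jar (value of joint key_bar above 0.006 m and value of joint each of key_square, key_round below 0.002 m and value of joint hatch above 0.6 rad and horizontal distance between jar and spot below 0.016 m and angle between jar's own z axis and vertical below 0.1 rad and z of jar in the frame of spot below 0.006 m), for 0.8 s.
At the end, for the whole second after the job is handed in: Pestle at rest, its foot in the bowl (within 45 mm of the mortar's axis, under 55 mm above its underside); jar at rest on the tray, upright within 0.1 rad, within 16 mm of the ring mark's centre; all keys up (below 1.5 mm), hatch closed (below 0.2 rad) (horizontal distance between pestle and mortar below 0.045 m and z of pestle in the frame of mortar between 0.005 and 0.055 m and linear speed of pestle below 0.03 m/s and horizontal distance between jar and spot below 0.016 m and angle between jar's own z axis and vertical below 0.1 rad and z of jar in the frame of spot below 0.006 m and linear speed of jar below 0.02 m/s and value of joint each of key_square, key_round, key_bar below 0.0015 m and value of joint hatch below 0.2 rad); the robot touches nothing.
It fails at once if two keys are in at the same time (beyond 3 mm) (value of joint each of key_square, key_round above 0.003 m or value of joint each of key_square, key_bar above 0.003 m or value of joint each of key_round, key_bar above 0.003 m).
It fails at once if the hatch is opened (beyond 0.3 rad) without the jar below it (value of joint hatch above 0.3 rad and horizontal distance between jar and spot above 0.03 m).
It fails at once if the pestle is dropped into the mortar (faster than 0.7 m/s over it) (horizontal distance between pestle and mortar below 0.05 m and z of pestle in the frame of mortar below 0.085 m and linear speed of pestle above 0.7 m/s).
It fails at once if the jar is dropped onto the tray (faster than 0.6 m/s close over it) (horizontal distance between jar and spot below 0.05 m and z of jar in the frame of spot below 0.06 m and linear speed of jar above 0.6 m/s).
It fails at once if a bystander or the mortar is moved by more than 30 mm (distance of any of jug, mug, tin, sauce, pickles, clip_box, spoon, mortar from where it was at the start of the episode above 0.03 m).
It also fails if it takes over 72 s, if anything falls off the work surface, if the arm or the gripper's body presses on something with over 40 N, if the wrist force passes 120 N, or if a joint passes its speed limit or range.

### The arm

A 7-joint arm with a two-finger parallel gripper is mounted at the origin on the work surface. World frame = base frame: x ahead of the robot, y to its left, z up, the work surface at z = 0. Lengths are in m, angles in rad, forces in N, time in s.
With the tool pointing down it reaches from about 0.4 to 0.85 m from the base axis. Payload 4.5 kg.
Tool frame: the origin (TCP) lies at the very end of the fingers, on their centre line; the grasp point (between the pads) lies 19 mm behind it; z points along the fingers, y is the line along which they close (so a half turn about z gives the same grasp; the last joint's range is limited). The gripper opens to 88 mm and grips with 3 to 60 N. Pads are 18 mm wide; open, the fingers measure 123 mm over their backs; the gripper's body (75 mm by 187 mm) begins 45 mm behind the grasp point.
Start: joints at [-1.105, 0.689, -0.195, 1.565, 0.157, 0.902, -0.215], TCP at [0.262, 0.568, 0.239] pointing down, gripper open.
Joint ranges: [-3.01, 3.01], [-0.46, 2.08], [-1.47, 1.51], [0.13, 2.56], [-1, 4.14], [0.04, 2.09], [-2.66, 2.66]. Speed limits (rad/s): [2.57, 2.57, 3.14, 3.14, 3.14, 3.14, 3.14].

### API

Orientations are given as a unit quaternion [x, y, z, w].
In Python, from plant import r gives the robot as it stands. The module is installed in compiled form; this text tells all that it offers.
- The arm moves only by the shell command python3 -m pendant 'ROWS' [FORCE]. ROWS is JSON, one flat list of numbers, 7 for each row, row after row: the opening, from 0 (shut) to 1 (fully open), then the shift along the tool's x, y, z scaled (see below), then the turn, a rotation vector about the tool's x, y, z scaled (see below). A call has 1 to 12 rows; each row is the pose to reach, as a shift and turn from the pose commanded when the call began, along the tool's axes at that moment; what a row does not reach only later rows make up. The controller multiplies each number of a shift by 0.15 m and each number of a turn by pi/2 rad. A row lasts 1/10 s, in which the tool goes at most 50 mm and 8.59 degrees, less where a joint would pass 70% of its speed; a pose out of reach is approached as far as the arm can. A call with a number of a shift or a turn outside -1 to 1 is refused whole. A call with a gripper value outside its range is refused whole. The fingers move at their own pace and stop on an object; FORCE is the grip in N (left out, the last holds). Time passes only in rows, so rows that repeat a pose let the fingers close. It gives the time, the measured TCP pose, the force, the opening and the grip force at its end, in the units of the state.
- r.get_state(): the state, without advancing time (a new reading comes with each control period).
- r.snapshot(name): name is "scene" or "top" or "wrist"; returns a dict with "img" (384x512x3 uint8, red, green, blue), "mtx" (3x3 intrinsics, pixels), "cam_to_world" (4x4, takes a point from camera to world coordinates). Camera axes: x right, y up, looking along -z (the intrinsics and any distortion apply to the point x, -y, -z); pixel columns grow to the right and rows downward; lengths in m; the calibration is good to about 2 mm. A picture is of the moment at which its call begins. There is no depth.
- r.finish_job(): hands the job in; it is judged then, once.
The state is a dict: "clock": time; "q": joint angles; "qd": joint speeds; "joint_torque": joint torques, N m; "tool_pos": TCP position; "eef_rot": TCP orientation; "contact_force": force on the tool from outside, world axes, zero at the start; "moment": the same for the moment, N m; "opening": opening from 0.0 (shut) to 1.0 (fully open); "finger_force": force on a finger pad.
Only numpy, scipy, OpenCV 4.12 (cv2) and the standard library are available. Lean on these libraries where they do the work, as an engineer would, in place of code of your own. Each camera call takes 0.05 s, during which the arm holds its last target. There are 200 camera calls.

## Working session

There is one attempt and no reset: what is moved stays moved. The work goes in short steps, Python scripts to look and compute and a shell command to move; the robot and the scene stay as the last step left them, time stands still between calls to the robot, and variables do not carry over. Pictures are saved under pics/ and viewed, at most 10 in all, crops included, and the job is handed in when it is done.

```bash
mkdir -p pics
python3 - <<'E'
from plant import r
import cv2, numpy as np, pickle
s=r.get_state(); print(s['clock'],s['tool_pos'],s['eef_rot'])
d={}
for n in ("scene","top"):
    d[n]=r.snapshot(n); cv2.imwrite(f'pics/{n}0.png',cv2.resize(d[n]['img'][:,:,::-1],(800,600)))
    print(n,d[n]['mtx'].tolist(),np.round(d[n]['cam_to_world'],3).tolist(),[k for k in d[n]])
pickle.dump(d,open('d0.pkl','wb'))
E
```

```text
0.0 [0.26133413 0.56704184 0.23791318] [ 2.14192607e-01  9.76791010e-01 -9.12536737e-04 -1.33467619e-04]
scene [[403.79915526002776, 0.0, 254.56302179948145], [0.0, 403.79915526002776, 198.86989279980875], [0.0, 0.0, 1.0]] [[-0.97, -0.183, 0.159, 0.77], [0.242, -0.706, 0.665, 0.855], [-0.009, 0.684, 0.73, 1.084], [0.0, 0.0, 0.0, 1.0]] ['img', 'mtx', 'cam_to_world']
top [[367.1618298677495, 0.0, 253.66888027867617], [0.0, 367.1618298677495, 191.66163721696765], [0.0, 0.0, 1.0]] [[-0.003, 0.988, -0.152, 0.387], [-1.0, -0.008, -0.031, -0.026], [-0.031, 0.152, 0.988, 1.218], [0.0, 0.0, 0.0, 1.0]] ['img', 'mtx', 'cam_to_world']
```

View pics/scene0.png

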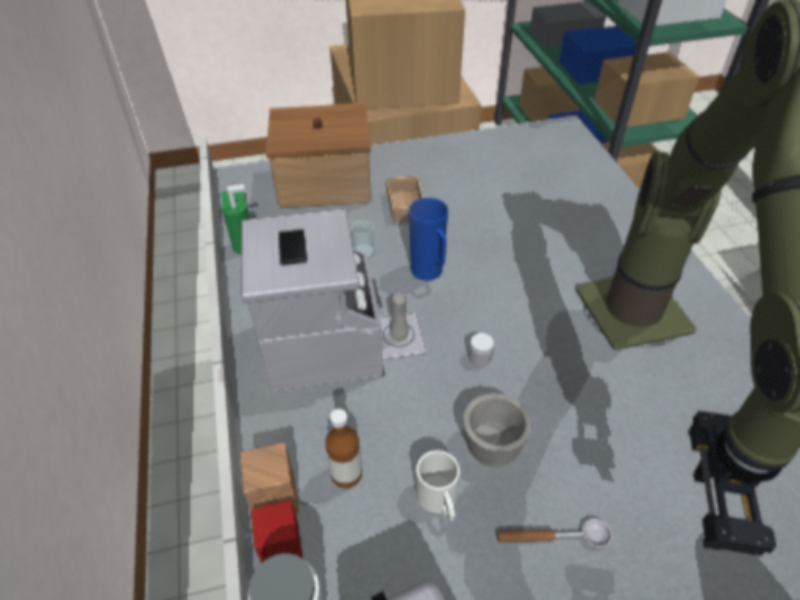

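View pics/top0.png

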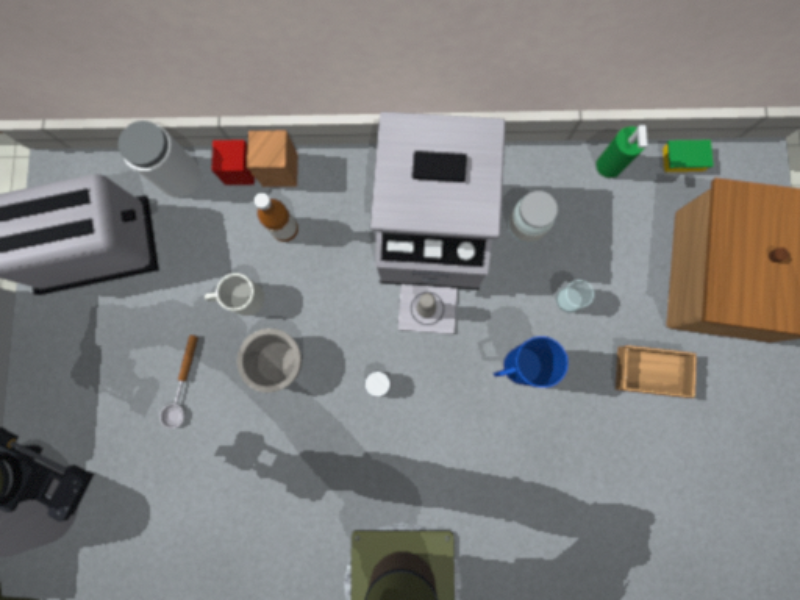

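The scene view shows the pestle (398,315) on the tray, the mortar (497,430) and the jar (362,238), half hidden behind the container. In the top view the keys from left to right are bar (400,247), square (433,247) and round (467,250). It also shows the pestle (427,303), mortar (270,360), jar (575,295) and jug (540,360).

```bash
cat > h.py <<'E'
import numpy as np, cv2
def ray(d,u,v):
    K=d['mtx']; M=np.array(d['cam_to_world'])
    return M[:3,3], M[:3,:3]@np.array([(u-K[0][2])/K[0][0],-(v-K[1][2])/K[1][1],-1])
def plane(d,u,v,z):
    o,w=ray(d,u,v); return o+w*(z-o[2])/w[2]
def proj(d,p):
    M=np.array(d['cam_to_world']); c=M[:3,:3].T@(np.array(p)-M[:3,3]); K=d['mtx']
    return K[0][0]*c[0]/-c[2]+K[0][2], K[1][1]*-c[1]/-c[2]+K[1][2]
E
python3 - <<'E'
import pickle,cv2,numpy as np
from h import *
d=pickle.load(open('d0.pkl','rb')); t=d['top']; im=t['img']; hsv=cv2.cvtColor(im,cv2.COLOR_RGB2HSV)
g=cv2.cvtColor(im,cv2.COLOR_RGB2GRAY)
# keys: white in the panel region
m=np.zeros_like(g); m[151:169,244:312]=(g[151:169,244:312]>140)
n,_,st,c=cv2.connectedComponentsWithStats(m)
for i in range(1,n):
    if st[i,4]>15: print('key',st[i],c[i],plane(t,*c[i],0.2027).round(4))
# crops
a=cv2.resize(im[150:260,140:270],None,fx=4,fy=4,interpolation=cv2.INTER_CUBIC)
b=cv2.resize(im[150:260,240:400][:, :],None,fx=5,fy=5,interpolation=cv2.INTER_CUBIC)
cv2.imwrite('pics/c1.png',b[:,:,::-1])
s=d['scene']['img']
cv2.imwrite('pics/c2.png',cv2.resize(s[130:300,210:350],None,fx=3.5,fy=3.5,interpolation=cv2.INTER_CUBIC)[:,:,::-1])
# mortar: compare colour with counter
lab=cv2.cvtColor(im,cv2.COLOR_RGB2LAB).astype(int)
print('counter lab',lab[250,230],'mortar rim',lab[217,157],lab[230,153])
bb=lab[:,:,2]; m=np.zeros_like(g); m[195:262,140:205]=(bb[195:262,140:205]>=128)
m=cv2.morphologyEx(m,cv2.MORPH_OPEN,np.ones((3,3),np.uint8))
cs,_=cv2.findContours(m,cv2.RETR_EXTERNAL,cv2.CHAIN_APPROX_NONE)
for k in cs:
    if cv2.contourArea(k)>100:
        (x,y),rad=cv2.minEnclosingCircle(k); e=cv2.fitEllipse(k); print('mortar',cv2.boundingRect(k),(x,y),rad,e, plane(t,*e[0],0.085).round(4))
E
```

```text
key [248 155  17   6  89] [255.86516854 157.33707865] [ 0.6422 -0.0008  0.2027]
key [272 154  10  11  97] [276.56701031 159.15463918] [ 0.6363 -0.0594  0.2027]
key [293 156  10  10  79] [297.62025316 160.63291139] [ 0.6314 -0.1187  0.2027]
counter lab [163 126 126] mortar rim [170 128 130] [152 128 131]
mortar (151, 210, 42, 41) (172.0, 230.5) 21.24274444580078 ((171.7564239501953, 230.1609344482422), (40.31097412109375, 41.49831008911133), 49.318050384521484) [0.4431 0.2635 0.085 ]
mortar (144, 195, 23, 7) (155.0, 196.0) 11.04546070098877 ((155.89547729492188, 197.50936889648438), (6.257147312164307, 23.581165313720703), 91.65470123291016) [0.5456 0.3169 0.085 ]
```

View pics/c1.png

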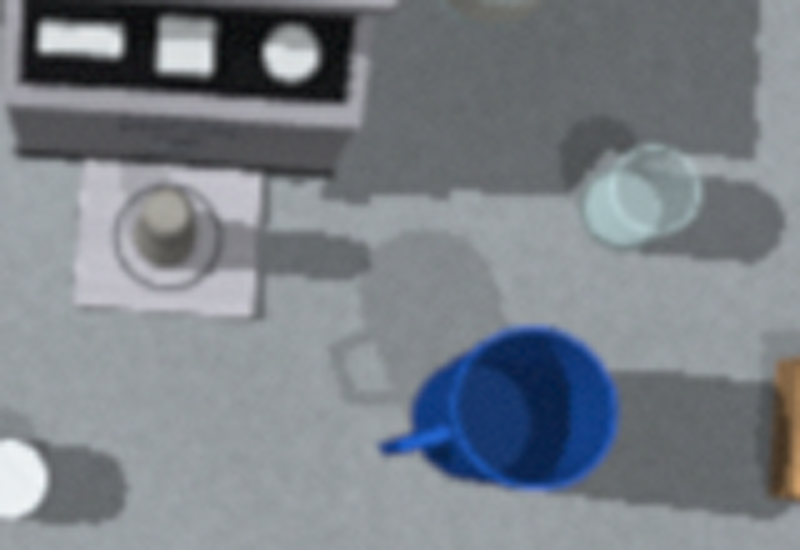

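View pics/c2.png

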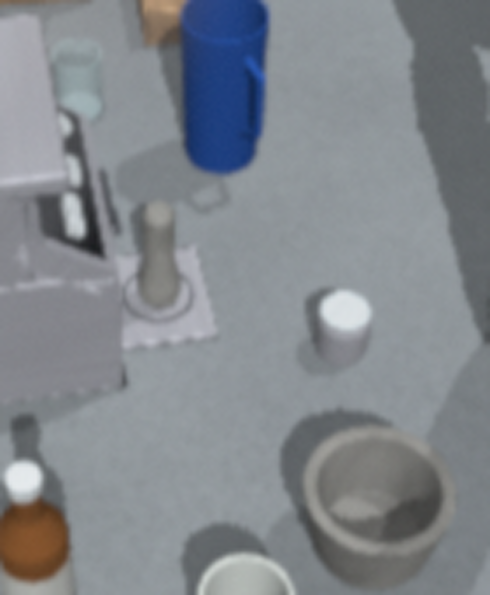

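In c1 the jar's rim is centred at (655,190) and its base at (622,207). The pestle top is at (168,208), the ring centre at (167,236) and the jug rim at (535,407). In c2 the mortar's rim is centred near (377,492), the pestle top is at (158,213) and its foot near (159,297). The jar is at (78,80).

Run:
```python
import pickle,numpy as np
from h import *
from scipy.spatial.transform import Rotation as R
d=pickle.load(open('d0.pkl','rb')); t=d['top']; s=d['scene']
T=lambda x,y:(240+(x+.5)/5-.5,150+(y+.5)/5-.5)
S=lambda x,y:(210+(x+.5)/3.5-.5,130+(y+.5)/3.5-.5)
p=lambda n,v:print(n,v.round(4))
p('jar rim',plane(t,*T(655,190),.085)); p('jar base',plane(t,*T(622,207),.0))
p('jar rim S',plane(s,*S(78,50),.085)); p('jar base S',plane(s,*S(82,105),.003))
p('pestle top',plane(t,*T(168,208),.122)); p('pestle top S',plane(s,*S(158,212),.122))
p('ring',plane(t,*T(167,236),.008)); p('ring S',plane(s,*S(158,295),.008))
p('mortar S',plane(s,*S(377,492),.085)); p('jug rim',plane(t,*T(535,407),.19)); p('tin',plane(t,*T(8,479),.055))
for n,q in dict(tl=(88,160),bl=(76,303),br=(257,317),tr=(265,176)).items(): p('tray '+n,plane(t,*T(*q),.008))
p('panel low L',plane(t,*T(12,100),.165)); p('panel low R',plane(t,*T(360,127),.165))
print('base S from keys', [np.round(proj(s,k),1) for k in ([.6422,-.0008,.2027],[.6363,-.0594,.2027],[.6314,-.1187,.2027])],'seen',S(74,215),S(74,170),S(65,123))
from plant import r
st=r.get_state(); Rm=R.from_quat(st['eef_rot']).as_matrix(); print(Rm.round(3))
```

```text
jar rim [ 0.5717 -0.353   0.085 ]
jar base [ 0.5742 -0.3553  0.    ]
jar rim S [ 0.5672 -0.3626  0.085 ]
jar base S [ 0.5665 -0.3636  0.003 ]
pestle top [ 0.557  -0.0507  0.122 ]
pestle top S [ 0.5506 -0.0607  0.122 ]
ring [ 0.5559 -0.0524  0.008 ]
ring S [ 0.5529 -0.0556  0.008 ]
mortar S [0.4449 0.265  0.085 ]
jug rim [ 0.4335 -0.2507  0.19  ]
tin [0.396 0.05  0.055]
tray tl [ 6.076e-01 -1.000e-04  8.000e-03]
tray bl [0.5115 0.0082 0.008 ]
tray br [ 0.5015 -0.1111  0.008 ]
tray tr [ 0.5958 -0.1182  0.008 ]
panel low L [0.6152 0.041  0.165 ]
panel low R [ 0.5972 -0.1618  0.165 ]
base S from keys [array([230.2, 190.7]), array([228.3, 177.5]), array([226.1, 165. ])] seen (230.78571428571428, 191.07142857142856) (230.78571428571428, 178.21428571428572) (228.21428571428572, 164.78571428571428)
[[-0.908  0.418 -0.001]
 [ 0.418  0.908 -0.002]
 [-0.    -0.002 -1.   ]]
```

```bash
cat > need.py <<'E'
import sys,numpy as np
from scipy.spatial.transform import Rotation as R
from plant import r
# target x y z, tool y heading deg, pitch deg (tool z tips from down towards +container x)
def need(p,head=84.8,pitch=0):
    s=r.get_state(); A=R.from_quat(s['eef_rot'])
    h=np.radians(head); y=np.array([np.cos(h),np.sin(h),0]); f=np.array([y[1],-y[0],0])
    a=np.radians(pitch); z=np.cos(a)*np.array([0,0,-1])+np.sin(a)*f; x=np.cross(y,z)
    B=R.from_matrix(np.c_[x,y,z])
    print('t',round(s['clock'],2),'pos',s['tool_pos'].round(4),'F',np.round(s['contact_force'],1),'open',round(float(s['opening']),3),
     'shift',(A.inv().apply(np.array(p)-s['tool_pos'])/.15).round(3),'turn',((A.inv()*B).as_rotvec()/(np.pi/2)).round(3))
if __name__=='__main__':
    v=[float(q) for q in sys.argv[1:]]; need(v[:3],*v[3:])
E
for i in 1 2 3; do python3 -m pendant '[1,-0.88,-0.73,0,0,0,0, 1,-0.88,-0.73,0,0,0,0, 1,-0.88,-0.73,0,0,0,0, 1,-0.88,-0.73,0,0,0,0, 1,-0.88,-0.73,0,0,0,0]' | tail -3; done
python3 -m pendant '[1,-0.88,-0.73,0,0,0,-0.217, 1,-0.88,-0.73,0,0,0,-0.217, 1,-0.88,-0.73,0,0,0,-0.217, 1,-0.88,-0.73,0,0,0,-0.217, 1,-0.88,-0.73,0,0,0,-0.217, 1,-0.88,-0.73,0,0,0,-0.217]'
python3 need.py 0.5555 -0.0525 0.092
```

```text
contact_force: [0.9, 0.5, -0.5]
opening: 1.004
finger_force: 0.0
contact_force: [0.7, 0.1, -1.0]
opening: 1.001
finger_force: 0.0
contact_force: [0.0, 0.2, -0.0]
opening: 1.001
finger_force: 0.0
clock: 2.2
tool_pos: [0.5579, -0.0472, 0.2386]
eef_rot: [0.044, 0.999, 0.001, -0.0]
contact_force: [0.5, -0.0, 0.1]
opening: 1.001
finger_force: 0.0
t 2.2 pos [ 0.5579 -0.0472  0.2386] F [ 0.5 -0.   0.1] open 1.001 shift [ 0.013 -0.04   0.977] turn [ 0.002 -0.     0.002]
```

```bash
python3 -m pendant '[1,0.01,-0.04,0.2,0,0,0, 1,0.01,-0.04,0.4,0,0,0, 1,0.01,-0.04,0.6,0,0,0, 1,0.01,-0.04,0.75,0,0,0, 1,0.01,-0.04,0.88,0,0,0, 1,0.01,-0.04,0.97,0,0,0, 1,0.01,-0.04,0.97,0,0,0]' | tail -5
python3 - <<'E'
from plant import r
import cv2
for n in('wrist','top'):
    i=r.snapshot(n)['img']; cv2.imwrite(f'pics/{n}1.png',i[:,:,::-1])
E
python3 need.py 0.5555 -0.0525 0.092
```

```text
tool_pos: [0.5546, -0.0539, 0.092]
eef_rot: [0.043, 0.999, 0.001, -0.002]
contact_force: [-1.0, 0.6, 0.4]
opening: 1.001
finger_force: 0.0
t 3.0 pos [ 0.556  -0.0552  0.0937] F [0.3 0.4 0.7] open 1.0 shift [0.005 0.018 0.012] turn [0.001 0.    0.001]
```

View pics/wrist1.png

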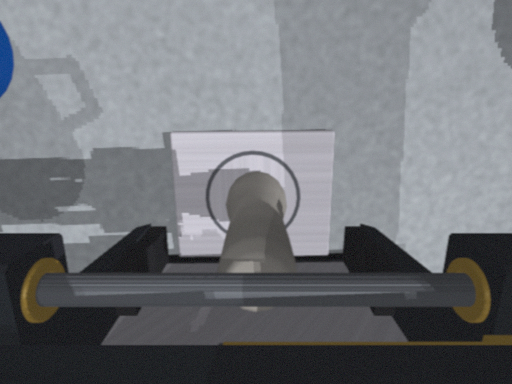

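The wrist view shows the pestle (257,200 to 257,300) centred between the open fingers, with the tray ring around its foot at (253,195). I can close on it.

```bash
python3 -m pendant '[0.3,0,0,0,0,0,0, 0.3,0,0,0,0,0,0, 0.2,0,0,0,0,0,0, 0.1,0,0,0,0,0,0, 0,0,0,0,0,0,0, 0,0,0,0,0,0,0, 0,0,0,0,0,0,0, 0,0,0,0,0,0,0, 0,0,0,0,0,0,0]' 40
python3 -m pendant '[0,0,0,-0.1,0,0,0, 0,0,0,-0.25,0,0,0, 0,0,0,-0.4,0,0,0, 0,0,0,-0.6,0,0,0, 0,0,0,-0.8,0,0,0, 0,0,0,-0.93,0,0,0, 0,0,0,-0.93,0,0,0]' 40 | tail -5
python3 need.py 0.444 0.264 0.232
```

```text
clock: 3.9
tool_pos: [0.5558, -0.0566, 0.0932]
eef_rot: [0.045, 0.999, 0.0, 0.0]
contact_force: [-0.1, 0.2, 0.0]
opening: 0.347
finger_force: 39.8
tool_pos: [0.5571, -0.0571, 0.2348]
eef_rot: [0.046, 0.999, -0.0, 0.002]
contact_force: [0.6, 0.1, -3.5]
opening: 0.344
finger_force: 39.8
t 4.6 pos [ 0.5571 -0.0571  0.2348] F [ 0.6  0.1 -3.5] open 0.344 shift [0.946 2.063 0.015] turn [ 0.     0.003 -0.   ]
```

```bash
python3 -m pendant '[0,0.1,0.2,0,0,0,0, 0,0.2,0.4,0,0,0,0, 0,0.3,0.65,0,0,0,0, 0,0.4,0.9,0,0,0,0]' | tail -1
python3 -m pendant '[0,0.15,0.3,0,0,0,0, 0,0.3,0.6,0,0,0,0, 0,0.42,0.85,0,0,0,0, 0,0.48,1,0,0,0,0]' | tail -1
python3 -m pendant '[0,0.04,0.1,0,0,0,0, 0,0.06,0.15,0,0,0,0, 0,0.06,0.15,0,0,0,0, 0,0.06,0.15,0,0,0,0]' | tail -3
python3 need.py 0.444 0.264 0.101
python3 - <<'E'
from plant import r
import cv2,pickle
d={}
o=[]
for n in('top','scene'):
    d[n]=r.snapshot(n); i=d[n]['img']; o.append(i)
pickle.dump(d,open('d2.pkl','wb'))
a=cv2.resize(o[0][170:290,110:230],(480,480)); 
cv2.imwrite('pics/p2.png',a[:,:,::-1])
E
```

```text
finger_force: 39.8
finger_force: 39.8
contact_force: [-0.0, 0.8, -2.4]
opening: 0.343
finger_force: 39.8
t 5.8 pos [0.4434 0.2605 0.232 ] F [-0.   0.8 -2.4] open 0.343 shift [-0.003  0.026  0.873] turn [-0.001 -0.001 -0.001]
```

Run:
```python
import pickle,cv2
d=pickle.load(open('d2.pkl','rb'))
cv2.imwrite('pics/p2s.png',cv2.resize(d['scene']['img'][170:330,220:420],(800,600) if 0 else (750,600),interpolation=cv2.INTER_CUBIC)[:,:,::-1])
```

```text
(no output)
```

View pics/p2s.png

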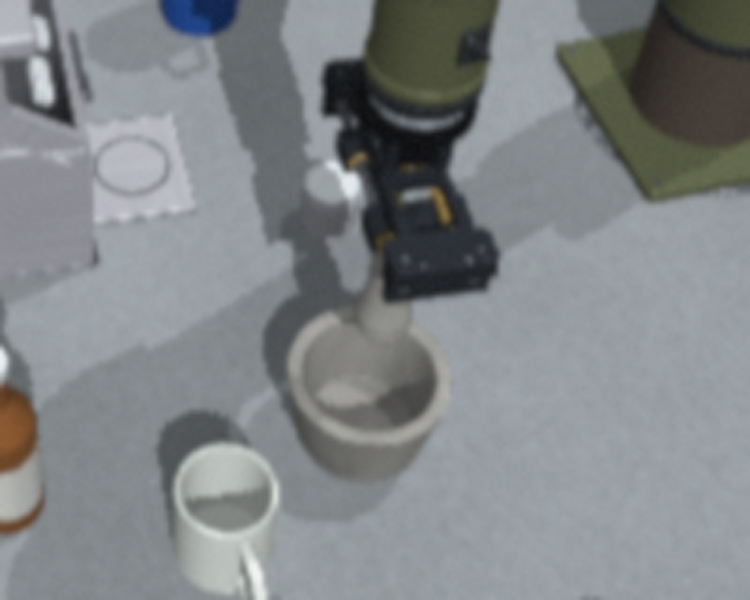

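The pestle hangs upright over the mortar, its foot at (385,325) and the bowl centred at (368,390), which fits a foot about 0.14 m up. The ring on the tray is free. Next I lower it.

```bash
python3 -m pendant '[0,0,0.02,0.15,0,0,0, 0,0,0.02,0.3,0,0,0, 0,0,0.02,0.45,0,0,0, 0,0,0.02,0.6,0,0,0, 0,0,0.02,0.7,0,0,0, 0,0,0.02,0.77,0,0,0, 0,0,0.02,0.82,0,0,0, 0,0,0.02,0.84,0,0,0, 0,0,0.02,0.84,0,0,0]' | sed -n '2p;4p'
python3 -m pendant '[0,0,0,0.01,0,0,0, 0,0,0,0.02,0,0,0, 0,0,0,0.03,0,0,0, 0,0,0,0.03,0,0,0]' | sed -n '2p;4p'
```

```text
tool_pos: [0.4437, 0.265, 0.1068]
contact_force: [-0.3, 0.1, -3.0]
tool_pos: [0.4435, 0.2651, 0.1022]
contact_force: [-0.0, -0.9, -1.6]
```

```bash
python3 -m pendant '[0,0,0,0.007,0,0,0, 0,0,0,0.014,0,0,0, 0,0,0,0.014,0,0,0]' | sed -n '2p;4p'
```

```text
tool_pos: [0.4441, 0.2654, 0.1011]
contact_force: [-0.1, -0.8, 6.0]
```

```bash
python3 -m pendant '[0.4,0,0,0,0,0,0, 0.5,0,0,0,0,0,0, 0.7,0,0,0,0,0,0, 0.8,0,0,0,0,0,0, 0.9,0,0,0,0,0,0, 0.9,0,0,0,0,0,0]' | tail -3
python3 -m pendant '[0.9,0,0,-0.15,0,0,0, 0.9,0,0,-0.4,0,0,0, 0.9,0,0,-0.7,0,0,0, 0.9,0,0,-1,0,0,0, 0.9,0,0,-1,0,0,0]' | sed -n '1,2p;4p'
for i in 1 2 3; do python3 -m pendant '[1,-0.24,-0.8,0,0,0,0, 1,-0.24,-0.8,0,0,0,0, 1,-0.24,-0.8,0,0,0,0]' | sed -n 2p; done
python3 -m pendant '[1,-0.24,-0.8,0,0,0,0, 1,-0.24,-0.8,0,0,0,0, 1,-0.24,-0.8,0,0,0,0, 1,-0.24,-0.8,0,0,0,0]' | sed -n 2p
python3 - <<'E'
from plant import r
import cv2,pickle,sys
sys.path.insert(0,'.')
d={n:r.snapshot(n) for n in('top','scene','wrist')}
pickle.dump(d,open('d3.pkl','wb'))
a=cv2.resize(d['scene']['img'][210:310,270:370],(400,400),interpolation=cv2.INTER_CUBIC)
b=cv2.resize(d['wrist']['img'],(400,300)); c=cv2.resize(d['top']['img'][195:265,130:220],(400,300))
import numpy as np
o=np.zeros((600,800,3),np.uint8); o[:400,:400]=a; o[:300,400:]=b; o[300:,400:]=c
cv2.imwrite('pics/p3.png',o[:,:,::-1])
E
python3 need.py 0.571 -0.357 0.052
```

```text
contact_force: [0.7, -1.0, 0.6]
opening: 0.828
finger_force: 0.0
clock: 8.6
tool_pos: [0.4462, 0.2674, 0.2555]
contact_force: [0.6, 0.4, 0.2]
tool_pos: [0.4684, 0.1372, 0.2492]
tool_pos: [0.4931, 0.0142, 0.249]
tool_pos: [0.5179, -0.1088, 0.2489]
tool_pos: [0.5424, -0.2317, 0.2485]
t 10.05 pos [ 0.5429 -0.2244  0.2493] F [0.6 0.9 0.3] open 1.001 shift [-0.267 -0.866  1.314] turn [ 0.001 -0.001  0.001]
```

View pics/p3.png

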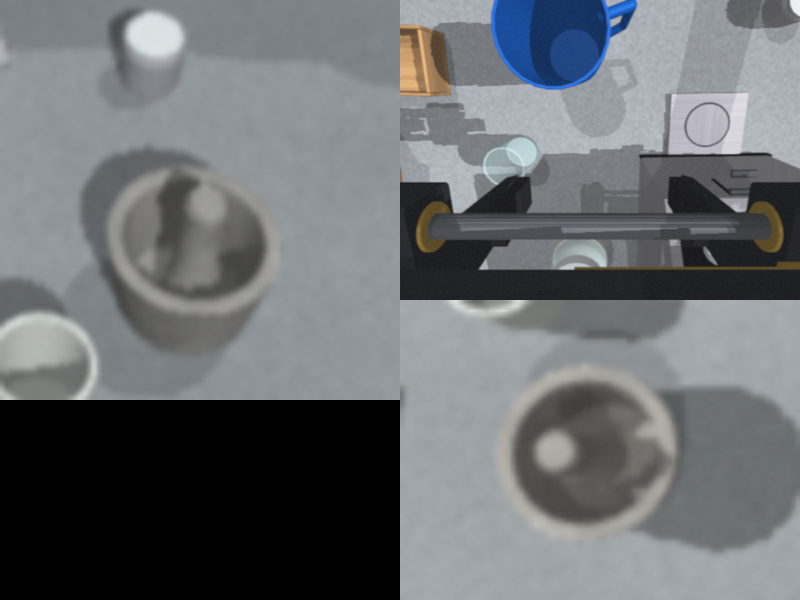

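The pestle stands in the bowl, with its top at (207,205) in the left panel and (555,450) in the lower right one. In the wrist panel the jar's rim is at (503,165) and its base at (521,152), and the ring is at (708,124).

```bash
python3 - <<'E'
import pickle
from h import *
w=pickle.load(open('d3.pkl','rb'))['wrist']
for n,u,v,z in (('rim',103,165,.085),('base',121,152,.0),('ring',308,124,.008)): print(n,plane(w,(u+.5)*1.28-.5,(v+.5)*1.28-.5,z).round(4))
E
python3 -m pendant '[1,-0.2,-0.3,0.1,0,0,0, 1,-0.27,-0.6,0.2,0,0,0, 1,-0.27,-0.87,0.3,0,0,0, 1,-0.27,-0.87,0.3,0,0,0, 1,-0.27,-0.87,0.3,0,0,0]' | sed -n 2p
python3 need.py 0.571 -0.357 0.052
```

```text
rim [ 0.5669 -0.3569  0.085 ]
base [ 0.572 -0.36   0.   ]
ring [ 0.5519 -0.0545  0.008 ]
tool_pos: [0.5715, -0.3584, 0.2041]
t 10.55 pos [ 0.5715 -0.3584  0.2041] F [ 0.4  1.4 -0.1] open 1.002 shift [0.003 0.007 1.014] turn [ 0.001 -0.001  0.   ]
```

```bash
python3 -m pendant '[1,0.01,0,0.2,0,0,0, 1,0.01,0,0.4,0,0,0, 1,0.01,0,0.6,0,0,0, 1,0.01,0,0.8,0,0,0, 1,0.01,0,0.93,0,0,0, 1,0.01,0,1,0,0,0, 1,0.01,0,1,0,0,0]' | sed -n '2p;4p'
python3 -m pendant '[0.7,0,0,0,0,0,0, 0.65,0,0,0,0,0,0, 0.6,0,0,0,0,0,0, 0.5,0,0,0,0,0,0, 0.4,0,0,0,0,0,0, 0.4,0,0,0,0,0,0, 0.4,0,0,0,0,0,0, 0.4,0,0,0,0,0,0]' 18
python3 -m pendant '[0.4,0,0,-0.1,0,0,0, 0.4,0,0,-0.3,0,0,0, 0.4,0,0,-0.6,0,0,0, 0.4,0,0,-0.8,0,0,0, 0.4,0,0,-1,0,0,0, 0.4,0,0,-1,0,0,0]' | tail -5
python3 need.py 0.5555 -0.0525 0.205
```

```text
tool_pos: [0.5707, -0.3566, 0.0545]
contact_force: [0.5, -0.4, -0.5]
clock: 12.05
tool_pos: [0.5712, -0.359, 0.0559]
eef_rot: [0.045, 0.999, 0.0, 0.001]
contact_force: [0.6, 2.0, 5.4]
opening: 0.622
finger_force: 18.0
tool_pos: [0.5724, -0.3613, 0.2102]
eef_rot: [0.046, 0.999, -0.002, 0.004]
contact_force: [0.4, 0.4, -1.3]
opening: 0.625
finger_force: 18.0
t 12.65 pos [ 0.5724 -0.3613  0.2102] F [ 0.4  0.4 -1.3] open 0.625 shift [0.302 2.04  0.025] turn [-0.003  0.005 -0.001]
```

```bash
python3 -m pendant '[0.4,0.03,0.2,0,0,0,0, 0.4,0.07,0.45,0,0,0,0, 0.4,0.1,0.7,0,0,0,0, 0.4,0.13,0.95,0,0,0,0]' | tail -1
python3 -m pendant '[0.4,0.05,0.25,0,0,0,0, 0.4,0.1,0.5,0,0,0,0, 0.4,0.15,0.75,0,0,0,0, 0.4,0.17,0.95,0,0,0,0]' | tail -1
python3 -m pendant '[0.4,0,0.1,0,0,0,0, 0.4,0,0.13,0,0,0,0, 0.4,0,0.13,0,0,0,0, 0.4,0,0.13,0,0,0,0]' | tail -3
python3 need.py 0.5555 -0.0525 0.070
python3 - <<'E'
from plant import r
import cv2,pickle,numpy as np
d={n:r.snapshot(n) for n in('top','scene','wrist')}
pickle.dump(d,open('d4.pkl','wb'))
a=cv2.resize(d['scene']['img'][110:235,190:315],(400,400),interpolation=cv2.INTER_CUBIC)
b=cv2.resize(d['wrist']['img'],(400,300)); c=cv2.resize(d['top']['img'][140:230,220:340],(400,300))
o=np.zeros((600,800,3),np.uint8); o[:400,:400]=a; o[:300,400:]=b; o[300:,400:]=c
cv2.imwrite('pics/p4.png',o[:,:,::-1])
E
```

```text
finger_force: 18.0
finger_force: 18.0
contact_force: [0.5, -0.8, -1.8]
opening: 0.626
finger_force: 18.0
t 13.85 pos [ 0.5531 -0.0547  0.2048] F [ 0.5 -0.8 -1.8] open 0.626 shift [-0.015  0.017  0.898] turn [-0.001 -0.    -0.002]
```

View pics/p4.png

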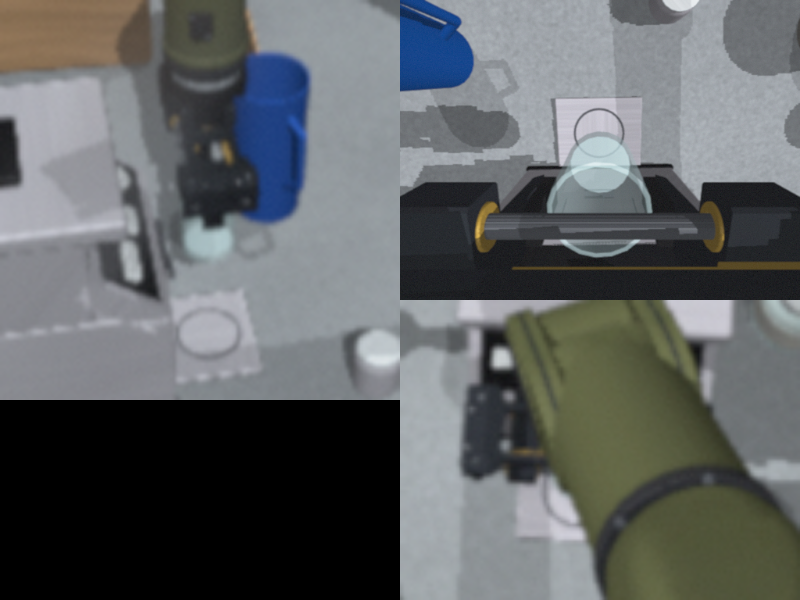

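The jar is held upright. In the wrist panel its base is at (601,165), its rim at (600,210) and the ring at (599,132). In the scene panel the ring is at (208,332), clear of everything.

Run:
```python
import pickle
from h import *
w=pickle.load(open('d4.pkl','rb'))['wrist']
for n,u,v,z in (('rim',200,210,.235),('base',201,165,.150),('baseS?',201,165,.155),('ring',199,132,.008)): print(n,plane(w,(u+.5)*1.28-.5,(v+.5)*1.28-.5,z).round(4))
```

```text
rim [ 0.5492 -0.055   0.235 ]
base [ 0.5531 -0.0543  0.15  ]
baseS? [ 0.5514 -0.0542  0.155 ]
ring [ 0.5512 -0.0561  0.008 ]
```

```bash
python3 -m pendant '[0.4,-0.01,0,0.15,0,0,0, 0.4,-0.01,0,0.3,0,0,0, 0.4,-0.01,0,0.45,0,0,0, 0.4,-0.01,0,0.6,0,0,0, 0.4,-0.01,0,0.72,0,0,0, 0.4,-0.01,0,0.81,0,0,0, 0.4,-0.01,0,0.87,0,0,0, 0.4,-0.01,0,0.89,0,0,0, 0.4,-0.01,0,0.89,0,0,0]' | sed -n '2p;4p'
python3 -m pendant '[0.4,0,0,0.01,0,0,0, 0.4,0,0,0.02,0,0,0, 0.4,0,0,0.03,0,0,0, 0.4,0,0,0.03,0,0,0]' | sed -n '2p;4p'
```

```text
tool_pos: [0.5548, -0.0524, 0.0716]
contact_force: [-0.5, 0.4, -1.5]
tool_pos: [0.5547, -0.0523, 0.0672]
contact_force: [0.4, -0.0, -2.2]
```

```bash
python3 -m pendant '[0.4,0,0,0.007,0,0,0, 0.4,0,0,0.014,0,0,0, 0.4,0,0,0.014,0,0,0]' | sed -n '2p;4p'
python3 -m pendant '[0.4,0,0,0.007,0,0,0, 0.4,0,0,0.014,0,0,0, 0.4,0,0,0.014,0,0,0]' | sed -n '2p;4p'
```

```text
tool_pos: [0.5546, -0.0523, 0.0649]
contact_force: [-0.4, 0.7, -1.2]
tool_pos: [0.555, -0.0522, 0.0637]
contact_force: [-1.6, -1.2, 5.8]
```

```bash
python3 -m pendant '[0.65,0,0,0,0,0,0, 0.7,0,0,0,0,0,0, 0.8,0,0,0,0,0,0, 0.9,0,0,0,0,0,0, 1,0,0,0,0,0,0, 1,0,0,0,0,0,0]' | tail -3
python3 -m pendant '[1,0,0,-0.1,0,0,0, 1,0,0,-0.3,0,0,0, 1,0,0,-0.6,0,0,0, 1,0,0,-1,0,0,0, 1,0,0,-1,0,0,0, 1,0,0,-1,0,0,0]' | sed -n '2p;4p'
python3 need.py 0.55 -0.054 0.29 84.8 40
python3 - <<'E'
from plant import r
import cv2,pickle,numpy as np
from scipy.spatial.transform import Rotation as R
d={n:r.snapshot(n) for n in('top','scene','wrist')}
pickle.dump(d,open('d5.pkl','wb'))
s=r.get_state(); A=R.from_quat(s['eef_rot']).inv(); M=np.array(d['wrist']['cam_to_world'])
print('q',np.round(s['q'],2),'cam in tool',A.apply(M[:3,3]-s['tool_pos']).round(3),'look',A.apply(-M[:3,2]).round(2))
a=cv2.resize(d['scene']['img'][110:235,190:315],(400,400),interpolation=cv2.INTER_CUBIC)
b=cv2.resize(d['wrist']['img'],(400,300))
o=np.zeros((400,800,3),np.uint8); o[:400,:400]=a; o[:300,400:]=b
cv2.imwrite('pics/p5.png',o[:,:,::-1])
E
```

```text
contact_force: [0.8, -0.2, 0.0]
opening: 0.995
finger_force: 0.0
tool_pos: [0.5559, -0.0524, 0.2148]
contact_force: [0.9, -0.3, -0.6]
t 17.1 pos [ 0.5559 -0.0524  0.2148] F [ 0.9 -0.3 -0.6] open 1.005 shift [ 0.036 -0.014 -0.501] turn [ 0.    -0.442 -0.   ]
q [ 0.23  0.65 -0.36  1.8   0.31  0.75  1.18] cam in tool [ 0.066 -0.001 -0.146] look [-0.26  0.    0.97]
```

View pics/p5.png

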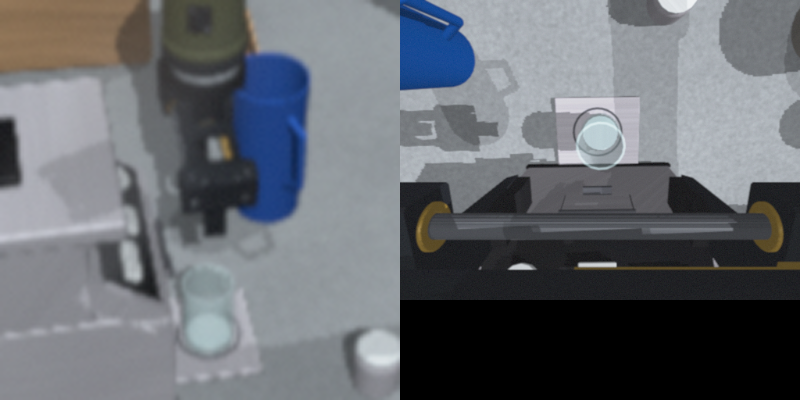

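The jar stands upright on the ring: in the scene panel its base and the ring are both at (208,332). I'll close the fingers and tilt the tool to 40 deg for the keys.

```bash
python3 -m pendant '[0.5,0.03,-0.01,-0.2,0,0,0, 0.2,0.03,-0.01,-0.4,0,-0.05,0, 0,0.03,-0.01,-0.5,0,-0.14,0, 0,0.03,-0.01,-0.5,0,-0.23,0, 0,0.03,-0.01,-0.5,0,-0.32,0, 0,0.03,-0.01,-0.5,0,-0.41,0, 0,0.03,-0.01,-0.5,0,-0.442,0, 0,0.03,-0.01,-0.5,0,-0.442,0, 0,0.03,-0.01,-0.5,0,-0.442,0]' 
python3 need.py 0.604 -0.057 0.242 84.8 40
python3 - <<'E'
from plant import r
import cv2,pickle,numpy as np
d={n:r.snapshot(n) for n in('scene','wrist')}
pickle.dump(d,open('d6.pkl','wb'))
a=cv2.resize(d['scene']['img'][110:235,190:315],(400,400),interpolation=cv2.INTER_CUBIC)
b=cv2.resize(d['wrist']['img'],(400,300))
o=np.zeros((400,800,3),np.uint8); o[:400,:400]=a; o[:300,400:]=b
cv2.imwrite('pics/p6.png',o[:,:,::-1])
E
```

```text
clock: 18.15
tool_pos: [0.5322, -0.0677, 0.2721]
eef_rot: [0.047, 0.97, -0.042, 0.237]
contact_force: [-0.7, -0.5, 0.7]
opening: 0.205
finger_force: 0.0
t 18.15 pos [ 0.5322 -0.0677  0.2721] F [-0.7 -0.5  0.7] open 0.205 shift [-0.325  0.135  0.388] turn [-0.038 -0.138  0.01 ]
```

View pics/p6.png

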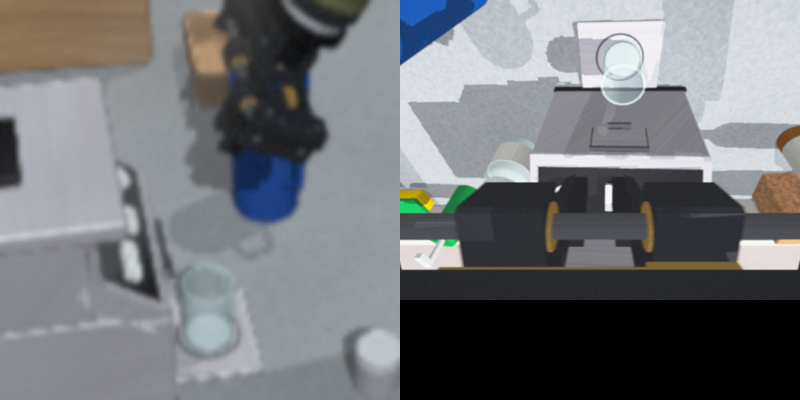

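The turn stopped short, at about 28 deg. The jar is undisturbed, with its base still at (208,332). I'll check the joints.

```bash
python3 - <<'E'
from plant import r
import numpy as np
print(np.round(r.get_state()['q'],3))
E
python3 -m pendant '[0,0,0,0,0,-0.05,0, 0,0,0,0,0,-0.05,0, 0,0,0,0,0,-0.05,0]' | sed -n '2,3p;5p'
python3 - <<'E'
from plant import r
import numpy as np
print(np.round(r.get_state()['q'],3))
E
python3 need.py 0.604 -0.057 0.242 84.8 40
```

```text
[ 0.185  0.412 -0.305  2.242  1.451  0.255  0.022]
tool_pos: [0.5316, -0.0681, 0.2722]
eef_rot: [0.046, 0.96, -0.043, 0.274]
opening: 0.005
[ 0.26   0.425 -0.422  2.312  1.919  0.342 -0.452]
t 18.55 pos [ 0.5316 -0.0681  0.2722] F [-0.6 -0.4 -0.4] open 0.005 shift [-0.297  0.139  0.414] turn [-0.038 -0.089  0.011]
```

```bash
python3 -m pendant '[0,0,0.05,0,-0.02,-0.05,0, 0,0,0.07,0,-0.038,-0.09,0.01, 0,0,0.07,0,-0.038,-0.09,0.01, 0,0,0.07,0,-0.038,-0.09,0.01, 0,0,0.07,0,-0.038,-0.09,0.01, 0,0,0.07,0,-0.038,-0.09,0.01]' | sed -n '2,3p;5p'
python3 need.py 0.604 -0.057 0.242 84.8 40
python3 - <<'E'
from plant import r
import numpy as np
print(np.round(r.get_state()['q'],3))
E
```

```text
tool_pos: [0.5352, -0.0579, 0.2739]
eef_rot: [0.042, 0.938, -0.017, 0.345]
opening: 0.008
t 19.15 pos [ 0.5352 -0.0579  0.2739] F [-0.   0.2  0.4] open 0.008 shift [-0.21   0.048  0.458] turn [-0.001  0.004  0.001]
[ 0.447  0.497 -0.703  2.433  2.323  0.595 -0.848]
```

```bash
python3 -m pendant '[0,-0.1,0.05,0.15,0,0,0, 0,-0.2,0.05,0.3,0,0,0, 0,-0.21,0.05,0.4,0,0,0, 0,-0.21,0.05,0.46,0,0,0, 0,-0.21,0.05,0.46,0,0,0]' | sed -n '2,4p'
python3 need.py 0.6289 -0.0594 0.2106 84.8 40
python3 need.py 0.6393 -0.0604 0.1972 84.8 40
```

```text
tool_pos: [0.6037, -0.0563, 0.2406]
eef_rot: [0.042, 0.938, -0.016, 0.344]
contact_force: [-0.1, -0.0, -0.0]
t 19.65 pos [ 0.6037 -0.0563  0.2406] F [-0.1 -0.  -0. ] open 0.009 shift [-0.    -0.005  0.262] turn [-0.     0.003  0.001]
t 19.65 pos [ 0.6037 -0.0563  0.2406] F [-0.1 -0.  -0. ] open 0.009 shift [ 0.005 -0.005  0.375] turn [-0.     0.003  0.001]
```

```bash
python3 -m pendant '[0,0,-0.005,0.1,0,0,0, 0,0,-0.005,0.2,0,0,0, 0,0,-0.005,0.26,0,0,0, 0,0,-0.005,0.26,0,0,0]' | sed -n '2p;4p'
for i in 1 2 3 4 ; do python3 -m pendant '[0,0,0,0.01,0,0,0, 0,0,0,0.02,0,0,0, 0,0,0,0.02,0,0,0]' | sed -n '2p;4p'; done
```

```text
tool_pos: [0.6284, -0.0595, 0.2111]
contact_force: [0.4, 0.3, 0.2]
tool_pos: [0.6304, -0.0596, 0.2097]
contact_force: [0.0, 0.1, -0.8]
tool_pos: [0.6326, -0.0599, 0.207]
contact_force: [0.7, -0.0, -0.1]
tool_pos: [0.6345, -0.06, 0.2046]
contact_force: [-0.3, -0.2, 0.9]
tool_pos: [0.6363, -0.0601, 0.2024]
contact_force: [-0.7, -0.1, 2.1]
```

```bash
for i in 1 2 ; do python3 -m pendant '[0,0,0,0.01,0,0,0, 0,0,0,0.02,0,0,0, 0,0,0,0.02,0,0,0]' | sed -n '2p;4p'; done
```

```text
tool_pos: [0.6381, -0.0602, 0.2]
contact_force: [-2.6, 0.5, 3.0]
tool_pos: [0.6394, -0.0603, 0.1983]
contact_force: [-9.1, 0.1, 9.7]
```

```bash
python3 -m pendant '[0,0,0,0,0,0,0, 0,0,0,-0.1,0,0,0, 0,0,0,-0.25,0,0,0, 0,0,0,-0.27,0,0,0, 0,0,0,-0.27,0,0,0, 0,0,-0.2,-0.27,0,0,0, 0,0,-0.4,-0.27,0,0,0, 0,0,-0.4,-0.27,0,0,0, 0,0,-0.4,-0.27,0,0,0]' | sed -n '2p;4p'
python3 need.py 0.6264 -0.1195 0.2067 84.8 40
```

```text
tool_pos: [0.6091, -0.1188, 0.2281]
contact_force: [-0.0, -0.1, -0.2]
t 22.75 pos [ 0.6091 -0.1188  0.2281] F [-0.  -0.1 -0.2] open 0.006 shift [0.004 0.006 0.183] turn [-0.001  0.004 -0.001]
```

```bash
python3 -m pendant '[0,0,0,0.1,0,0,0, 0,0,0,0.18,0,0,0, 0,0,0,0.18,0,0,0]' | sed -n '2p;4p'
for i in 1 2 3 ; do python3 -m pendant '[0,0,0,0.01,0,0,0, 0,0,0,0.02,0,0,0, 0,0,0,0.02,0,0,0]' | sed -n '2p;4p'; done
```

```text
tool_pos: [0.6271, -0.1182, 0.2069]
contact_force: [0.6, -0.3, -0.2]
tool_pos: [0.628, -0.1195, 0.2061]
contact_force: [-0.0, -0.6, 0.2]
tool_pos: [0.6301, -0.1199, 0.2038]
contact_force: [0.3, -0.3, 0.8]
tool_pos: [0.632, -0.12, 0.2014]
contact_force: [-1.8, 0.1, 2.5]
```

```bash
for i in 1 2 ; do python3 -m pendant '[0,0,0,0.01,0,0,0, 0,0,0,0.02,0,0,0, 0,0,0,0.02,0,0,0]' | sed -n '2p;4p'; done
```

```text
tool_pos: [0.6338, -0.1202, 0.199]
contact_force: [-1.6, 0.7, 2.6]
tool_pos: [0.6346, -0.1202, 0.1979]
contact_force: [-13.4, 0.1, 16.2]
```

```bash
python3 -m pendant '[0,0,0,0,0,0,0, 0,0,0,-0.1,0,0,0, 0,0,0,-0.25,0,0,0, 0,0,0,-0.27,0,0,0, 0,0,0,-0.27,0,0,0, 0,0,0.25,-0.27,0,0,0, 0,0,0.5,-0.27,0,0,0, 0,0,0.75,-0.27,0,0,0, 0,0,0.8,-0.27,0,0,0, 0,0,0.8,-0.27,0,0,0, 0,0,0.8,-0.27,0,0,0]' | sed -n '2p;4p'
python3 need.py 0.6372 0.0005 0.2067 84.8 40
```

```text
tool_pos: [0.6205, -0.0, 0.2268]
contact_force: [-0.7, -0.9, -0.0]
t 25.65 pos [ 0.6205 -0.      0.2268] F [-0.7 -0.9 -0. ] open 0.003 shift [0.003 0.014 0.174] turn [-0.001  0.004  0.   ]
```

```bash
python3 -m pendant '[0,0,0,0.1,0,0,0, 0,0,0,0.17,0,0,0, 0,0,0,0.17,0,0,0]' | sed -n '2p;4p'
for i in 1 2 3 4; do python3 -m pendant '[0,0,0,0.01,0,0,0, 0,0,0,0.02,0,0,0, 0,0,0,0.02,0,0,0]' | sed -n '2p;4p'; done
```

```text
tool_pos: [0.6372, -0.0023, 0.2068]
contact_force: [0.1, -0.4, -0.1]
tool_pos: [0.6388, -0.0003, 0.2061]
contact_force: [0.3, -0.7, -1.1]
tool_pos: [0.6409, -0.0002, 0.2037]
contact_force: [-0.6, -0.3, 1.1]
tool_pos: [0.6428, -0.0004, 0.2013]
contact_force: [-2.1, -0.1, 3.6]
tool_pos: [0.6446, -0.0005, 0.199]
contact_force: [-3.2, 0.0, 4.3]
```

```bash
python3 -m pendant '[0,0,0,0.01,0,0,0, 0,0,0,0.02,0,0,0, 0,0,0,0.02,0,0,0, 0,0,0,0.02,0,0,0]' | sed -n '2p;4p'
python3 -m pendant '[0,0,0,0,0,0,0, 0,0,0,0,0,0,0, 0,0,0,0,0,0,0, 0,0,0,0,0,0,0, 0,0,0,0,0,0,0, 0,0,0,0,0,0,0, 0,0,0,0,0,0,0, 0,0,0,0,0,0,0, 0,0,0,0,0,0,0, 0,0,0,0,0,0,0, 0,0,0,0,0,0,0, 0,0,0,0,0,0,0]' | sed -n '1,2p;4p'
python3 - <<'E'
from plant import r
import pickle,cv2,numpy as np,sys
sys.path.insert(0,'.')
d={'scene':r.snapshot('scene')}; pickle.dump(d,open('d7.pkl','wb'))
b=pickle.load(open('d5.pkl','rb'))['scene']['img'].astype(int)
from h import proj
u,v=proj(d['scene'],[.57,-.053,.131]); print('hatch edge px',u,v)
df=np.abs(d['scene']['img'].astype(int)-b).sum(2); u,v=int(u),int(v)
print(df[v-8:v+9:2,u-10:u+11:2])
E
```

```text
tool_pos: [0.645, -0.0005, 0.1984]
contact_force: [-18.9, -0.2, 23.0]
clock: 28.75
tool_pos: [0.645, -0.0005, 0.1984]
contact_force: [-17.7, 0.0, 23.6]
hatch edge px 249.6198252810836 190.98331898868165
[[ 51 108 190 232 127 118 161  66 100  27  49]
 [134  88 222 263 148 120 161 208 198 223 181]
 [166  92 207 304 204 198 209 266 283 275 270]
 [205 111 276 337 303 309 280 283 283 287 308]
 [209  99 251 350 355 356 333 324 340 340 334]
 [220 131 164 336 344 338 367 382 388 364 337]
 [219 191 109 280 288 321 338 344 349 391 385]
 [128 189 188 217 287 301 314 337 333 328 352]
 [  4  52 164 152 285 289 316 325 299 313 337]]
```

```bash
python3 -m pendant '[0,0,0,-0.05,0,0,0, 0,0,0,-0.15,0,0,0, 0,0,0,-0.3,0,0,0, 0,0,0,-0.6,0,0,0, 0,0,0,-0.9,0,0,0, 0,0,0,-1,0,0,0, 0,0,0,-1,0,0,0, 0,0,0,-1,0,0,0, 0,0,0,-1,0,0,0]' | sed -n '1,2p;4p'
python3 - <<'E'
from plant import r
import pickle,cv2,numpy as np,sys
sys.path.insert(0,'.')
from h import proj
s=r.snapshot('scene')['img']; t=r.snapshot('top')['img']
b=pickle.load(open('d5.pkl','rb')); b3=pickle.load(open('d3.pkl','rb'))
def diff(a,c,cam,p,h=14):
    u,v=[int(round(x)) for x in proj(cam,p)]; sl=np.s_[v-h:v+h,u-h:u+h]; return np.abs(a[sl].astype(int)-c[sl].astype(int)).sum(2).mean().round(1)
print('jar scene diff',diff(s,b['scene']['img'],b['scene'],[.554,-.054,.05]),'pestle top diff',diff(t,b3['top']['img'],b3['top'],[.444,.264,.085],18),
 'pestle scene',diff(s,b3['scene']['img'],b3['scene'],[.444,.264,.085],18),'keys scene',diff(s,b['scene']['img'],b['scene'],[.636,-.06,.2],10))
print(np.round(r.get_state()['contact_force'],1))
E
```

```text
clock: 29.7
tool_pos: [0.5504, 0.0077, 0.31]
contact_force: [-0.0, -0.2, -0.6]
jar scene diff 4.6 pestle top diff 4.4 pestle scene 7.0 keys scene 38.4
[0.8 0.6 0.4]
```

```bash
python3 -m pendant '[0,0,0.3,-0.3,0,0,0, 0,0,0.6,-0.6,0,0,0, 0,0,0.8,-0.8,0,0,0, 0,0,0.8,-0.8,0,0,0, 0,0,0.8,-0.8,0,0,0, 0,0,0.8,-0.8,0,0,0]' | sed -n '1,2p;4p'
python3 - <<'E'
from plant import r
import pickle,numpy as np,cv2
from h import *
d0=pickle.load(open('d0.pkl','rb'))['top']; t=r.snapshot('top')
for d in (d0,t):
    g=cv2.cvtColor(d['img'],cv2.COLOR_RGB2GRAY); m=np.zeros_like(g); m[151:169,244:312]=(g[151:169,244:312]>140)
    n,_,st,c=cv2.connectedComponentsWithStats(m); print([(st[i,4],c[i].round(1).tolist()) for i in range(1,n) if st[i,4]>15])
b=pickle.load(open('d5.pkl','rb'))['scene']; s=r.snapshot('scene')['img'].astype(int)
for p in ([.6404,0,.2027],[.635,-.06,.2027],[.6296,-.12,.2027],[.6,-.053,.14]):
    u,v=[int(round(x)) for x in proj(b,p)]; sl=np.s_[v-4:v+5,u-4:u+5]; print(np.abs(s[sl]-b['img'][sl].astype(int)).sum(2).mean().round(1))
E
```

```text
clock: 30.4
tool_pos: [0.4835, 0.1343, 0.4018]
contact_force: [1.4, 0.2, -0.2]
[(np.int32(89), [255.9, 157.3]), (np.int32(97), [276.6, 159.2]), (np.int32(79), [297.6, 160.6])]
[(np.int32(98), [255.7, 157.5]), (np.int32(109), [276.7, 159.3]), (np.int32(86), [297.9, 160.6]), (np.int32(23), [253.2, 167.9])]
58.4
52.2
64.1
40.0
```

```bash
python3 -c "
from plant import r
print(r.finish_job())"
```

```text
the job is handed in; nothing more can be done
None
```

The job is handed in at about 30 s of the 72 s allowed: the pestle is in the mortar, the jar is on the ring mark, and the square, round and bar keys were each pressed to their stop (bar held about 1.3 s) and are up again; I never saw the hatch itself open or close because the arm hid it, and no verdict was returned.

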